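# Reset the tripped brick saw and start it again

## Task

The bench saw has tripped out. On its switch box, reach into the round well whose key has popped up and press that key right down until it is home and stays in, then go to the square well, press the square start key fully down for a moment and let it spring back up. Press with the fingertips only: pick nothing up, and leave the other round key, the mushroom stop head and all that lies about on the box and table alone.

Things in the scene. Friction and masses are not known exactly. Their poses are not given: they have to be found in the camera images.
- starter: The saw's grey switch box, fixed to the table: 150 (x) x 340 (y) x 75 mm high. Origin: centre of its underside; x away from the robot when unturned, z up. On the lid a row of four black 64 mm square bezels, tops 10 mm above the lid, all turned with the box, at x = -26, y = -117, -39, 39, 117 mm: the first bears the stop head, the others two round wells and a square one, in any order
- trip_well (a point): Centre of the mouth of the round well whose key has popped up: level with the bezel's top, z up. The well is 46 mm in diameter and goes straight down; its floor, under the key, is 42 mm deep
- trip_top (a point): Centre of the top of the popped-up round reset key in that well: a flat grey disc, 34 mm in diameter. When tripped (joint 0) its top lies 14 mm below the well's mouth, when home 24 mm below
- trip_key (a joint): How far the popped-up reset key has been pressed, m: 0 to 0.002 at the start, 0.010 fully home against a hard stop. It resists with a steady 4 N or so all the way and stays where it is left
- set_well (a point): Centre of the mouth of the other round well, of the same size and make, whose key is already home
- set_key: The reset key that is already home: the same 34 mm disc, solid, its top (the origin) 24 mm below the mouth of its well. Not to be pressed
- start_well (a point): Centre of the mouth of the square well: 46 x 46 mm, 42 mm deep to its floor, level with the bezel's top
- start_top (a point): Centre of the top of the square start key in that well: flat, grey, 36 x 36 mm, 18 mm below the well's mouth when up. It goes straight down
- start_key (a joint): How far the start key is pressed, m: 0 up, 0.006 fully down against a hard stop. A spring brings it back: 1.5 N at the top, about 5 N at the bottom
- stop_top (a point): Centre of the top of the stop head, a black mushroom 40 mm in diameter that stands out 27 mm above its bezel. Not to be pressed
- stop_head (a joint): How far the stop head is pressed, m: 0 up, 0.006 down; sprung
- slip: Loose brick slip, 30 x 70 x 14 mm, lying on the lid on the +x side of the bezels, long side along the box. Origin: centre of its underside
- brick: Loose perforated brick on its long edge, 240 (x) x 71 (y) x 115 mm high, to the right. Origin: centre of its underside
- calculator: Desk calculator, 92 (x) x 150 (y) x 20 mm high, lying in front of the box. Origin: centre of its underside
- pencil: Flat carpenter's pencil, 176 (x) x 15 x 9 mm, lying in front of the box. Origin: centre of its underside
- tray: Small blue tray with a few brick slips in it, 130 (x) x 190 (y) x 50 mm high, behind the box. Origin: centre of its underside
- bevel_gauge: Digital angle gauge: black body 50 (x) x 115 (y) x 24 mm with a 200 mm steel blade turned out from it towards its own +x and +y, 30 mm high in all. Origin: centre of the body's underside
- set_square: Aluminium set square lying flat, legs 220 mm, 5 mm thick. Origin: on its underside, inside the triangle
- bottle: Water bottle, 66 mm in diameter, 210 mm high, standing behind the box. Origin: centre of its underside

How it is judged:
By the outcome, as a careful person would: the job done as asked, in the order asked, and still so for the second after the job is handed in, with the robot touching nothing.
It also fails if it takes over 32 s, if anything falls off the work surface, if the arm or the gripper's body presses on something with over 40 N, if the wrist force passes 120 N, or if a joint passes its speed limit or range.

## Robot

A 6-joint arm with a two-finger parallel gripper is mounted at the origin on the work surface. World frame = base frame: x ahead of the robot, y to its left, z up, the work surface at z = 0. Lengths are in m, angles in rad, forces in N, time in s.
With the tool pointing down it reaches from about 0.375 to 0.9 m from the base axis. Payload 3.1 kg.
Tool frame: the origin (TCP) lies between the finger pads; the fingertips stand manip.nose_length ahead of it and the grasp point (between the pads) lies 5 mm behind it (manip.nose_length is the distance from the TCP to the fingertips, in m); z points along the fingers, y is the line along which they close (so a half turn about z gives the same grasp; the last joint's range is limited). The gripper opens to 85 mm and grips with 20 to 120 N. Pads are 22 mm wide; open, the fingers measure 114 mm over their backs; the gripper's body (76 mm by 85 mm) begins 54 mm behind the grasp point. The pads swing forward as they close: fully open they stand 13 mm farther back than shut.
Start: joints at [1.028, 0.527, 1.433, -0, 1.181, -0.178], TCP at [0.222, 0.584, 0.245] pointing down, gripper open.
Joint ranges: [-3.08, 3.08], [-0.75, 2.2], [0.22, 2.44], [-1.43, 4.57], [0, 2.65], [-2.85, 2.85]. Speed limits (rad/s): [2.79, 2.79, 3.14, 3.14, 3.14, 3.14].

## Interface

Orientations are given as a unit quaternion [x, y, z, w].
In Python, from station import monitor, eyes, job, manip gives the robot as it stands.
- The arm moves only by the shell command python3 -m pendant 'ROWS' [FORCE]. ROWS is JSON, a list that holds one entry, the list of rows, each a list of 7 numbers: the shift along the tool's x, y, z as a fraction of full scale, then the turn, a rotation vector about the tool's x, y, z as a fraction of full scale, then the opening, from 0 (shut) to 1 (fully open). A call has 1 to 20 rows; each row shifts and turns the commanded pose from where the row before left it, along the tool's axes as they then stand; what a row does not reach is not made up. Full scale, the value 1, is 800 mm for a shift and 0.12 rad for a turn. A row lasts 1/10 s, in which the tool goes at most 50 mm and 8.59 degrees, less where a joint would pass 70% of its speed; a pose out of reach is approached as far as the arm can. A call with a number of a shift or a turn outside -1 to 1 is refused whole. A call with a gripper value outside its range is refused whole. The fingers move at their own pace and stop on an object; FORCE is the grip in N (left out, the last holds). Time passes only in rows, so rows that do not move let the fingers close. It gives the time, the measured TCP pose, the force, the opening and the grip force at its end, in the units of the state.
- monitor.sense(): the state, without advancing time (a new reading comes with each control period).
- eyes.snapshot(name): name is "scene" or "top" or "wrist"; returns a dict with "pixels" (400x640x3 uint8, red, green, blue), "depth" (400x640 float32, m along the optical axis (not along the pixel's ray), 0 where there is no reading), "intrinsics" (3x3 intrinsics, pixels), "eye" and "attitude" of the camera in the world. Camera axes: x right, y down, z forward; pixel columns grow to the right and rows downward; lengths in m; the calibration is good to about 2 mm. A picture is of the moment at which its call begins.
- job.sign_off(): hands the job in; it is judged then, once.
The state is a dict: "t": time; "q": joint angles; "qd": joint speeds; "tau": joint torques, N m; "tcp_pos": TCP position; "tool_rot": TCP orientation; "force": force on the tool from outside, world axes, zero at the start; "ft_torque": the same for the moment, N m; "finger_gap": opening from 0.0 (shut) to 1.0 (fully open); "gripper_force": force on a finger pad.
Only numpy, scipy, OpenCV 4.12 (cv2) and the standard library are available. Lean on these libraries where they do the work, as an engineer would, in place of code of your own. Each camera call takes 0.05 s, during which the arm holds its last target. There are 200 camera calls.

## Working session

There is one attempt and no reset: what is moved stays moved. The work goes in short steps, Python scripts to look and compute and a shell command to move; the robot and the scene stay as the last step left them, time stands still between calls to the robot, and variables do not carry over. Pictures are saved under pics/ and viewed, at most 10 in all, crops included, and the job is handed in when it is done.

```bash
mkdir -p pics
cat > h.py <<'E'
import numpy as np, cv2, pickle
from station import monitor, eyes, job, manip
from scipy.spatial.transform import Rotation as R
def snap(n,f):
    s=eyes.snapshot(n); pickle.dump(s,open(f+'.pkl','wb')); cv2.imwrite('pics/'+f+'.png',s['pixels'][:,:,::-1]); return s
def rot(a):
    a=np.array(a,float); return a if a.shape==(3,3) else R.from_quat(a).as_matrix()
def pt(s,u,v,z=None):
    K=np.array(s['intrinsics']); r=np.linalg.inv(K)@[u,v,1]; A=rot(s['attitude']); e=np.array(s['eye'])
    if z is None: return e+A@(r*s['depth'][int(round(v)),int(round(u))])
    d=A@r; return e+d*(z-e[2])/d[2]
E
python3 - <<'E'
from h import *
for n in ('top','scene'):
    s=snap(n,n+'0'); print(n,s['eye'],s['attitude'])
m=monitor.sense(); print(m['t'],m['tcp_pos'],m['tool_rot'],m['force'],m['finger_gap'],manip.nose_length)
E
```

```text
top [0.35026668 0.00368033 1.24973216] [-0.69922244  0.71048528 -0.05289443  0.0591677 ]
scene [ 1.34720108 -0.35316388  0.81183544] [ 0.75370644  0.48978775 -0.24452112 -0.36365366]
0.1 [0.22204203 0.58356431 0.24442071] [ 1.80880854e-01  9.83504505e-01 -9.42273557e-04 -3.43645490e-04] [0.04506659 0.35615937 0.80000451] 1.0003696147818468 0.014
```

View pics/top0.png

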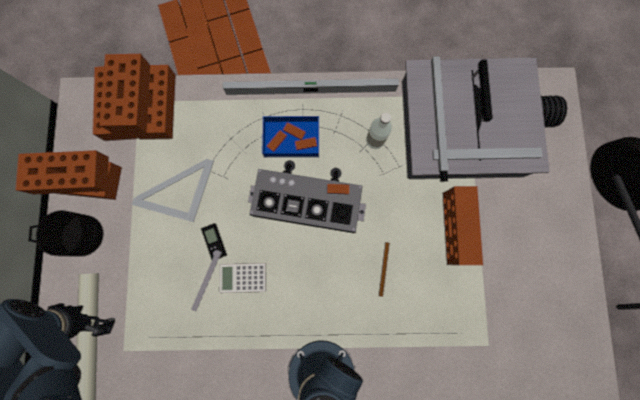

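View pics/scene0.png

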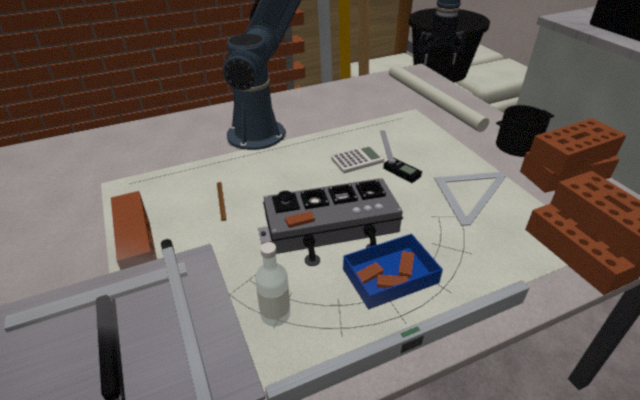

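The top view shows the box at about (305,200). From left to right it has a round well (268,201), the square well (293,205), a round well (317,210) and the stop head (342,213).

Run:
```python
from h import *
s=pickle.load(open('top0.pkl','rb'))
im=s['pixels'][165:235,245:370,::-1]
cv2.imwrite('pics/c1.png',cv2.resize(im,None,fx=6,fy=6,interpolation=cv2.INTER_CUBIC))
for u,v in [(268,201),(293,205),(317,210),(342,213)]:
    print(u,v,pt(s,u,v)); 
    z=np.array([[pt(s,u+i,v+j)[2]*1000 for i in range(-9,10,1)] for j in range(-9,10,2)]); print(z.astype(int))
```

```text
268 201 [0.54398293 0.16005393 0.06207436]
[[89 81 85 85 86 84 77 86 80 81 85 85 86 83 86 85 85 78 74]
 [79 84 85 84 82 83 82 80 80 81 82 83 84 82 83 86 83 87 85]
 [85 86 87 80 71 65 57 49 48 53 57 52 52 60 83 84 85 82 80]
 [87 84 80 66 54 54 55 60 62 63 67 58 60 55 47 80 82 85 83]
 [90 81 66 51 56 61 64 63 59 58 61 60 58 57 58 54 84 86 83]
 [84 79 64 51 50 59 60 57 61 64 60 56 59 56 57 51 87 85 86]
 [85 84 68 54 49 61 58 59 63 56 60 61 56 56 53 80 84 85 81]
 [82 84 86 80 54 53 58 58 62 58 56 61 63 54 84 85 83 87 74]
 [83 81 84 84 85 88 81 51 55 52 80 85 85 89 83 88 85 85 76]
 [73 81 84 84 87 76 85 84 82 83 86 86 81 78 83 84 79 81 69]]
293 205 [0.52900318 0.07960829 0.06646785]
[[83 81 85 84 82 81 85 84 82 86 81 87 81 84 78 82 71 76 74]
 [83 85 68 56 63 66 70 71 84 80 80 85 82 87 83 83 84 81 85]
 [84 84 53 52 65 62 62 66 50 53 52 49 51 53 57 59 83 86 84]
 [87 77 56 66 67 70 68 60 66 67 65 63 63 64 64 51 80 82 82]
 [85 63 52 68 72 62 64 63 63 66 69 68 63 67 64 54 84 83 81]
 [82 55 52 63 66 68 68 66 63 66 66 68 66 66 51 84 85 81 69]
 [72 52 66 65 65 61 67 64 65 69 66 68 72 63 56 86 83 
[... 1388 characters left out ...]
 106 107  99  83  82  83  82  82  82  83  83
   81]
 [ 81  81  86  82 106 109 105 109 110 109 109 105 104  83  89  84  84  82
   84]
 [ 82  87  84 106 106 110 107 108 110 109 110 110 113 105 103  81  85  85
   83]
 [ 87  82 108 109 106 106 110 112 111 114 114 108 113 105 104  81  85  84
   83]
 [ 86  82 104 106 109 108 112 114 109 107 113 110 106 108 105  85  83  84
   70]
 [ 81  83  81 103 106 106 107 109 111 108 105 110 106 104  83  82  82  85
   74]
 [ 81  83  82  84  80  86 103 101 110 105 107  81  80  82  84  88  85  82
   72]
 [ 85  81  79  85  84  84  83  88  82  81  87  84  81  86  81  84  84  76
   74]
 [ 80  84  84  85  85  89  85  86  85  84  86  84  91  86  85  82  84  77
   70]]
```

View pics/c1.png

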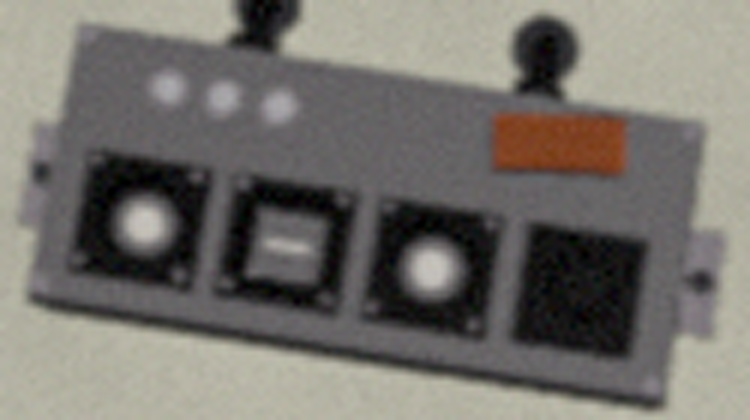

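The crop and depth show bezel centres at crop pixels (140,220), (285,242), (431,266) and (579,289). The round key at (317,210) is at z of about 70 mm, so it is the popped one. The left round key is at about 60 mm, so it is home.

Run:
```python
from h import *
s=pickle.load(open('top0.pkl','rb'))
P=np.array([pt(s,245+(u+.5)/6-.5,165+(v+.5)/6-.5,.085)[:2] for u,v in [(140,220),(285,242),(431,266),(579,289)]])
yaw=-np.arctan2(*(P[0]-P[3])) ; yl=np.array([-np.sin(yaw),np.cos(yaw)])
c=P.mean(0); F=[c+yl*d for d in (.117,.039,-.039,-.117)]
print(P,'\n',np.array(F),'yaw',yaw)
m=monitor.sense(); T=rot(m['tool_rot']); print(T.round(3))
d=np.append(F[2],.245)-m['tcp_pos']; print('tool shift mm',(T.T@d*1000).round(1))
ty=np.arctan2(-T[0,1],T[1,1]); print('tool y yaw',ty,'turn about tool z',-(yaw-ty))
```

```text
[[ 0.5394512   0.15729458]
 [ 0.5265164   0.0812963 ]
 [ 0.51257644  0.00512965]
 [ 0.49920959 -0.07173295]] 
 [[ 0.53968589  0.15823161]
 [ 0.52618757  0.08140847]
 [ 0.51268925  0.00458532]
 [ 0.49919093 -0.07223782]] yaw -0.17393100758834468
[[-0.935  0.356 -0.001]
 [ 0.356  0.935 -0.002]
 [ 0.    -0.002 -1.   ]]
tool shift mm [-4.776e+02 -4.377e+02  1.000e-01]
tool y yaw -0.3637638634827729 turn about tool z -0.18983285589442822
```

```bash
python3 -m pendant '[[[0,0,0,0,0,-0.79,0],[0,0,0,0,0,-0.79,0],[-0.02,-0.028,0,0,0,0,0],[-0.0345,-0.0464,0,0,0,0,0],[-0.0345,-0.0464,0,0,0,0,0],[-0.0345,-0.0464,0,0,0,0,0],[-0.0345,-0.0464,0,0,0,0,0],[-0.0345,-0.0464,0,0,0,0,0],[-0.0345,-0.0464,0,0,0,0,0],[-0.0345,-0.0464,0,0,0,0,0],[-0.0345,-0.0464,0,0,0,0,0],[-0.0345,-0.0464,0,0,0,0,0],[-0.0345,-0.0464,0,0,0,0,0],[-0.0345,-0.0464,0,0,0,0,0],[-0.0345,-0.0464,0,0,0,0,0],[-0.0345,-0.0464,0,0,0,0,0],[-0.0145,-0.0184,0,0,0,0,0],[0,0,0,0,0,0,0],[0,0,0,0,0,0,0]]]'
python3 - <<'E'
from h import *
s=snap('wrist','w1'); m=monitor.sense(); T=rot(m['tool_rot']); print(m['t'],m['tcp_pos'],T.round(3),s['eye'])
E
```

```text
t: 2.0
tcp_pos: [0.5118, 0.006, 0.2448]
tool_rot: [0.087, 0.996, 0.001, -0.001]
force: [-0.9, 1.1, -0.8]
finger_gap: -0.003
gripper_force: 0.0
2.05 [0.51149605 0.00662874 0.24488181] [[-0.985  0.173 -0.002]
 [ 0.173  0.985  0.001]
 [ 0.002  0.001 -1.   ]] [0.43087665 0.02075022 0.37469958]
```

View pics/w1.png

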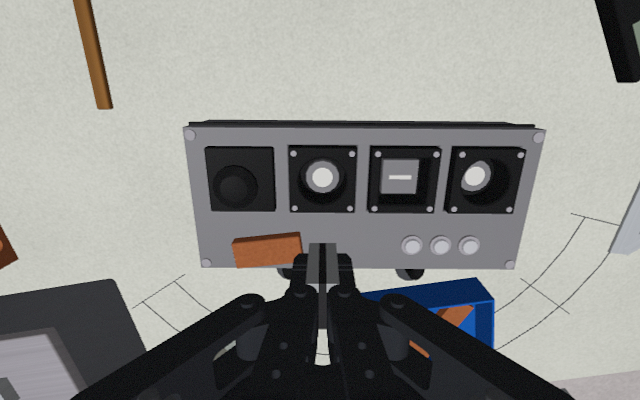

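The wrist view shows the trip well centre at about (323,178), the square well at about (404,178), the set well at about (484,179) and the stop bezel at about (240,179).

Run:
```python
from h import *
s=pickle.load(open('w1.pkl','rb'))
Q={'stop':[(205,148),(271,147),(275,210),(211,212)],'trip':[(289,146),(355,146),(358,211),(290,212)],'start':[(371,147),(440,147),(435,211),(369,212)],'set':[(454,147),(525,147),(513,213),(446,211)]}
P={k:np.mean([pt(s,u,v,.085)[:2] for u,v in q],0) for k,q in Q.items()}
print({k:v.round(4) for k,v in P.items()})
A=np.array([P[k] for k in Q]); c=A.mean(0); dd=A[3]-A[0]; yaw=-np.arctan2(*dd); yl=dd/np.linalg.norm(dd); print('yaw',yaw,np.linalg.norm(dd))
print('key top',pt(s,322,177),pt(s,400,177),pt(s,477,176),'bezel',np.median([pt(s,u,150)[2] for u in range(300,345)]))
m=monitor.sense(); T=rot(m['tool_rot'])
for n,d in (('trip',-.039),('start',.039)):
    w=c+yl*d; print(n,w,'top cam avg err; shift mm',(T.T@(np.append(w,.245)-m['tcp_pos'])*1000).round(1))
print('key top at z', pt(s,322,177,.071), 'start', pt(s,400,177,.067))
```

```text
{'stop': array([ 0.5006, -0.07  ]), 'trip': array([0.5139, 0.0075]), 'start': array([0.5278, 0.0833]), 'set': array([0.5415, 0.1592])}
yaw -0.1763350996143941 0.23288187915954656
key top [0.51472524 0.00638898 0.07121657] [0.52922733 0.08357762 0.06822233] [0.54365392 0.16248008 0.06276946] bezel 0.08613267835907057
trip [0.51410077 0.00660057] top cam avg err; shift mm [-2.6  0.4 -0.1]
start [0.52778374 0.08339105] top cam avg err; shift mm [-2.8 78.4 -0.1]
key top at z [0.51478507 0.00637873 0.071     ] start [0.52961958 0.0838282  0.067     ]
```

```bash
python3 -m pendant '[[[-0.0025,0,0.03,0,0,0,0],[0,0,0.045,0,0,0,0],[0,0,0.045,0,0,0,0],[0,0,0.04,0,0,0,0],[0,0,0.0275,0,0,0,0],[0,0,0,0,0,0,0],[0,0,0,0,0,0,0]]]'
python3 - <<'E'
from h import *
s=snap('wrist','w2'); cv2.imwrite('pics/w2c.png',cv2.resize(s['pixels'][130:330,190:470,::-1],None,fx=2.5,fy=2.5))
E
```

```text
t: 2.75
tcp_pos: [0.5142, 0.0063, 0.0956]
tool_rot: [0.086, 0.996, 0.0, -0.001]
force: [-0.5, -0.2, 0.1]
finger_gap: 0.004
gripper_force: 0.0
```

View pics/w2c.png

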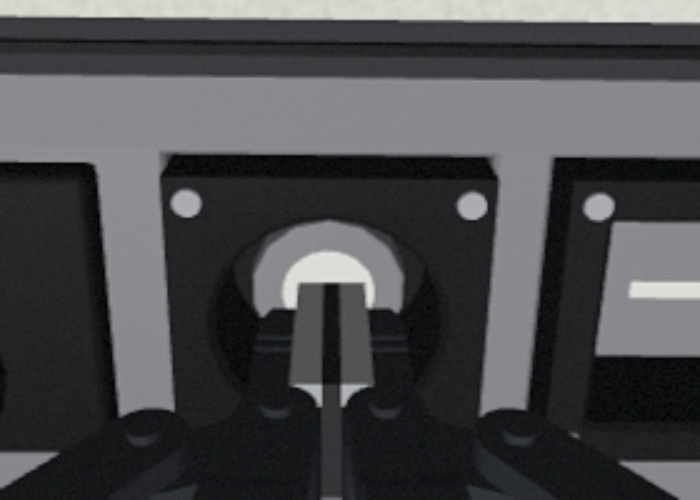

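The fingertips are centred over the key, inside the well mouth and free of its walls. I'll press in small steps.

```bash
python3 -m pendant '[[[0,0,0.008,0,0,0,0],[0,0,0.005,0,0,0,0],[0,0,0.004,0,0,0,0],[0,0,0.004,0,0,0,0],[0,0,0,0,0,0,0]]]'; python3 -m pendant '[[[0,0,0.0025,0,0,0,0],[0,0,0,0,0,0,0]]]'; python3 -m pendant '[[[0,0,0.0015,0,0,0,0],[0,0,0,0,0,0,0]]]'
```

```text
t: 3.3
tcp_pos: [0.5152, 0.0049, 0.0785]
tool_rot: [0.087, 0.996, 0.0, 0.0]
force: [1.2, -0.5, 0.5]
finger_gap: -0.002
gripper_force: 0.5
t: 3.5
tcp_pos: [0.5151, 0.0049, 0.0765]
tool_rot: [0.087, 0.996, 0.0, 0.0]
force: [0.2, 1.4, 2.3]
finger_gap: 0.0
gripper_force: 0.9
t: 3.7
tcp_pos: [0.5151, 0.0049, 0.0753]
tool_rot: [0.087, 0.996, -0.0, 0.0]
force: [0.7, 1.4, 2.4]
finger_gap: 0.001
gripper_force: 1.3
```

```bash
for i in 1; do python3 -m pendant '[[[0,0,0.0025,0,0,0,0],[0,0,0,0,0,0,0]]]'; python3 -m pendant '[[[0,0,0.0025,0,0,0,0],[0,0,0,0,0,0,0]]]';  python3 -m pendant '[[[0,0,0.0025,0,0,0,0],[0,0,0,0,0,0,0]]]'; done
python3 - <<'E'
from h import *
print([monitor.sense()['force'] for _ in range(3)])
E
```

```text
t: 3.9
tcp_pos: [0.5151, 0.0049, 0.0747]
tool_rot: [0.087, 0.996, -0.0, 0.001]
force: [-1.9, 1.5, 14.7]
finger_gap: -0.002
gripper_force: 7.3
t: 4.1
tcp_pos: [0.5152, 0.0049, 0.0745]
tool_rot: [0.087, 0.996, -0.0, 0.001]
force: [-4.7, 1.8, 28.3]
finger_gap: -0.001
gripper_force: 14.3
t: 4.3
tcp_pos: [0.5152, 0.0049, 0.0741]
tool_rot: [0.087, 0.996, -0.0, 0.001]
force: [-7.6, 2.7, 42.8]
finger_gap: -0.0
gripper_force: 21.2
[array([-7.61378474,  2.72228625, 42.82406171]), array([-7.61378474,  2.72228625, 42.82406171]), array([-7.61378474,  2.72228625, 42.82406171])]
```

The key met its hard stop at TCP z of about 0.0747, which is the home depth. I'll retract, shift over to the square well and check.

```bash
python3 -m pendant '[[[0,0,-0.02,0,0,0,0],[0,0,-0.04,0,0,0,0],[0,0,-0.05,0,0,0,0],[0,0.03,-0.03,0,0,0,0],[0,0.04,0,0,0,0,0],[0.001,0.0285,0,0,0,0,0],[0,0,0,0,0,0,0],[0,0,0,0,0,0,0]]]'
python3 - <<'E'
from h import *
s=snap('wrist','w3'); m=monitor.sense(); print(m['tcp_pos'],m['force'])
E
```

```text
t: 5.1
tcp_pos: [0.5269, 0.0827, 0.1807]
tool_rot: [0.086, 0.996, -0.0, -0.001]
force: [0.2, -1.1, -0.4]
finger_gap: 0.002
gripper_force: 0.0
[0.52696821 0.08224451 0.18066524] [ 0.26085637 -0.37477751  0.10232221]
```

View pics/w3.png

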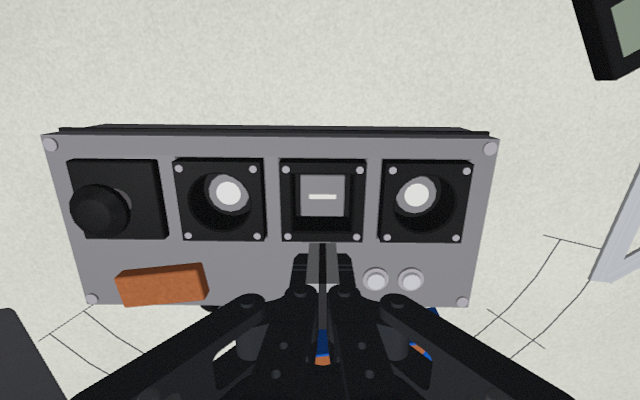

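The trip key at (229,194) now sits as deep as the set key at (416,195). The square well spans roughly (281..367, 159..242), in line with the fingers.

Run:
```python
from h import *
s=pickle.load(open('w3.pkl','rb'))
for n,u,v in (('trip',229,194),('set',416,195),('start',322,195),('bezel',322,166)):
    print(n,np.median([pt(s,u+i,v+j)[2] for i in range(-6,7) for j in range(-3,4)]))
w=np.mean([pt(s,u,v,.085) for u,v in [(281,159),(366,159),(368,241),(282,242)]],0); m=monitor.sense(); print(w,(rot(m['tool_rot']).T@(w-m['tcp_pos'])*1000).round(1))
```

```text
trip 0.06262832795907866
set 0.06264035516646319
start 0.0686847486214048
bezel 0.0861872562685208
[0.52817    0.08489466 0.085     ] [-0.9  2.9 95.7]
```

```bash
python3 -m pendant '[[[0,0.002,0.03,0,0,0,0],[0,0,0.045,0,0,0,0],[0,0,0.03,0,0,0,0],[0,0,0.01,0,0,0,0],[0,0,0.008,0,0,0,0],[0,0,0,0,0,0,0],[0,0,0,0,0,0,0]]]'; python3 -m pendant '[[[0,0,0.005,0,0,0,0],[0,0,0.003,0,0,0,0],[0,0,0,0,0,0,0]]]'; python3 -m pendant '[[[0,0,0.0025,0,0,0,0],[0,0,0,0,0,0,0]]]'
```

```text
t: 5.85
tcp_pos: [0.5287, 0.084, 0.0838]
tool_rot: [0.087, 0.996, 0.0, 0.001]
force: [-0.2, -0.0, -0.1]
finger_gap: 0.003
gripper_force: 0.0
t: 6.15
tcp_pos: [0.5292, 0.0841, 0.0772]
tool_rot: [0.087, 0.996, -0.0, 0.002]
force: [0.6, -0.9, 4.2]
finger_gap: -0.001
gripper_force: 1.8
t: 6.35
tcp_pos: [0.5292, 0.0842, 0.0751]
tool_rot: [0.087, 0.996, -0.0, 0.001]
force: [1.2, -0.6, 5.3]
finger_gap: -0.003
gripper_force: 2.4
```

```bash
python3 -m pendant '[[[0,0,0.0025,0,0,0,0],[0,0,0,0,0,0,0]]]'; python3 -m pendant '[[[0,0,0.0025,0,0,0,0],[0,0,0,0,0,0,0],[0,0,0,0,0,0,0]]]'
```

```text
t: 6.55
tcp_pos: [0.5292, 0.0842, 0.0748]
tool_rot: [0.087, 0.996, -0.0, 0.002]
force: [-1.1, -0.8, 17.3]
finger_gap: 0.002
gripper_force: 9.1
t: 6.85
tcp_pos: [0.5293, 0.0842, 0.0746]
tool_rot: [0.087, 0.996, -0.0, 0.002]
force: [-4.0, -0.2, 32.4]
finger_gap: -0.002
gripper_force: 15.6
```

The start key is at its hard stop. I'll retract straight up and check.

```bash
python3 -m pendant '[[[0,0,-0.02,0,0,0,0],[0,0,-0.04,0,0,0,0],[0,0,-0.05,0,0,0,0],[0,0,-0.05,0,0,0,0],[0,0,-0.02,0,0,0,0],[0,0,0,0,0,0,0],[0,0,0,0,0,0,0],[0,0,0,0,0,0,0]]]'
python3 - <<'E'
from h import *
s=snap('wrist','w4')
E
```

```text
t: 7.65
tcp_pos: [0.5265, 0.0844, 0.2127]
tool_rot: [0.087, 0.996, -0.0, -0.002]
force: [-0.2, -0.8, 0.4]
finger_gap: 0.002
gripper_force: 0.0
```

View pics/w4.png

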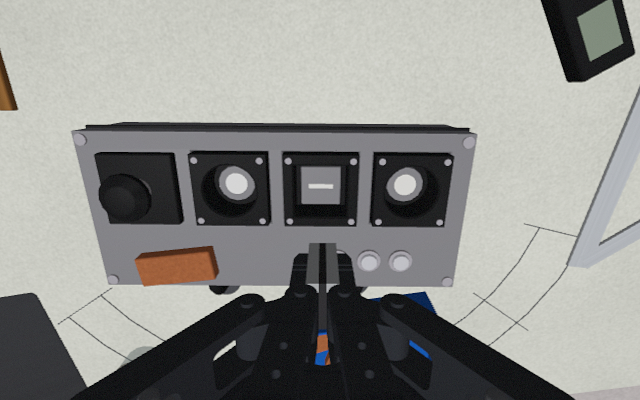

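Trip key (237,183), start key (321,186) and set key (404,184) are all in view, and the slip and stop head are undisturbed. I'll confirm the depths and hand in.

Run:
```python
from h import *
s=pickle.load(open('w4.pkl','rb'))
z={n:np.median([pt(s,u+i,v+j)[2] for i in range(-5,6) for j in range(-4,5)]) for n,u,v in (('trip',237,183),('start',321,186),('set',404,184))}
print(z)
if z['trip']<.0645 and z['start']>.066: print(job.sign_off())
```

```text
{'trip': np.float64(0.06236334875800609), 'start': np.float64(0.06860468351604421), 'set': np.float64(0.06275543369879477)}
the job is handed in; nothing more can be done
None
```

The popped-up reset key is pressed home and stays in, level with the other round key. After that the start key went down to its stop and sprang back up; nothing else was touched, and the job was handed in at about 7.7 s.

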